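# Ease back a spring-wound tipping tray past its ratchet

### The arm

A 6-joint arm with a two-finger parallel gripper is mounted at the origin on a cart in front of the work surface, level with it; the furniture and walls round the work are solid. World frame = base frame: x ahead of the robot, y to its left, z up, the work surface at z = 0. Lengths are in m, angles in rad, forces in N, time in s.
With the tool pointing down it reaches from about 0.35 to 0.95 m from the base axis. Payload 17.4 kg.
Tool frame: the origin (TCP) lies between the finger pads; the fingertips stand 11 mm ahead of it and the grasp point (between the pads) lies 8 mm behind it (ctrl.finger_overhang is the distance from the TCP to the fingertips, in m); z points along the fingers, x is the direction in which the jaws open and shut, and the axes are right-handed (so a half turn about z gives the same grasp; the last joint's range is limited). The gripper opens to 93 mm and grips with 3 to 60 N. Pads are 15 mm wide; open, the fingers measure 128 mm over their backs; the gripper's body (75 mm by 188 mm) begins 65 mm behind the grasp point.
Start: joints at [-1.149, 0.116, 1.442, -0, 1.584, -0.038], TCP at [0.3, -0.605, 0.23] pointing down, gripper open.
Joint ranges: [-2.83, 2.83], [-0.83, 2.19], [0.07, 2.5], [-1.14, 4.28], [0.01, 3], [-2.97, 2.97]. Speed limits (rad/s): [1.89, 1.89, 2.22, 3.14, 3.14, 3.14].

### API

Orientations are given as [roll, pitch, yaw] about the fixed x, y, z axes, in that order (R = Rz(yaw) Ry(pitch) Rx(roll)).
In Python, from station import telemetry, optics, job, spotter, ctrl gives the robot as it stands.
- The arm moves only by the tool servo_tool, never from a script. Its argument "moves" is one flat list of numbers, 7 for each row, row after row: the shift along the tool's x, y, z in cm, then the turn, a rotation vector about the tool's x, y, z in rad, then the opening in per cent of the stroke, from 0 (shut) to 100 (fully open). A call has 1 to 12 rows; each row shifts and turns the commanded pose from where the row before left it, along the tool's axes as they then stand; what a row does not reach is not made up. A row lasts 1/10 s, in which the tool goes at most 50 mm and 8.59 degrees, less where a joint would pass 70% of its speed; a pose out of reach is approached as far as the arm can. A call is refused whole if a number of a shift passes 5 or a number of a turn 0.15, either way. A call with a gripper value outside its range is refused whole. The fingers move at their own pace and stop on an object; "newtons" is the grip in N (left out, the last holds). Time passes only in rows, so rows that do not move let the fingers close. It gives the time, the measured TCP pose, the force and the opening at its end, in the units of the state.
- telemetry.state(): the state, without advancing time (a new reading comes with each control period).
- optics.camera(name): name is "scene" or "top" or "wrist"; returns the picture (384x512x3 uint8, blue, green, red); there is no depth.
- optics.camera_info(name): a dict with "camera_matrix" (3x3 intrinsics, pixels), "R" (3x3) and "t" (3): a world point X has camera coordinates R X + t; the wrist camera has in their place "hand_eye" (4x4, takes a point from camera to tool coordinates, whose origin is the TCP and whose axes are the tool frame's). Camera axes: x right, y down, z forward; pixel columns grow to the right and rows downward; lengths in m; the calibration is good to about 2 mm. The wrist camera is an equidistant fisheye: a pixel r from the principal point sees the ray r / f radians off the axis. A picture is of the moment at which its call begins: read the wrist's pose just before it. camera_info takes no time and is no camera call.
- job.finish_job(): hands the job in, once; it reports no verdict.
Trained networks look in the newest picture that a camera, given by its name, has taken for a name from the list of things; names that differ only in an ending like _2 or _b are one class to them, and where a whole thing is asked for, a point or a joint stands for the part that bears it (a point fixed in the world has none). Each returns a list of dicts, best first, with "score" (0 to 1); they miss things now and then, are a little off and sometimes report something else, mostly with a low value. They report only what shows in the picture. A call takes as long as a camera call. They do not tell look-alikes from the thing itself.
- spotter.search_frame(label, camera): "point" ([x, y, z] in m, in world coordinates, good to about 4 mm: the middle of the surface that is visible of it).
- spotter.landmark_of(label, camera): "point" ([x, y, z] in m, in world coordinates, good to about 4 mm: a listed point, or the origin of a listed thing).
The state is a dict: "clock": time; "joints": joint angles; "joint_velocities": joint speeds; "joint_torque": joint torques, N m; "tcp_pos": TCP position; "eef_rot": TCP orientation; "ft_force": force on the tool from outside, world axes, zero at the start; "wrist_torque": the same for the moment, N m; "grip_width": finger opening in m.
Only numpy, scipy, OpenCV 4.12 (cv2) and the standard library are available. Lean on these libraries where they do the work, as an engineer would, in place of code of your own. Each camera call takes 0.05 s, during which the arm holds its last target. There are 200 camera calls.

### The job

Empty the spring-wound tipping tray into its wooden bin: take the pull of the crank handle in the hand, flick the pawl off the ratchet wheel so that it snaps over and stays off, then ease the crank back under control, never letting it fly, until the drum rests against its end stop. All three wooden balls must roll out through the tray's corner notch and end up in the bin; leave the jar, the cream pot and the bauble beside the stand undisturbed.

Things in the scene. Friction and masses are not known exactly. Their poses are not given: they have to be found in the camera images.
- stand: Plywood board 270 x 285 x 12 mm, fixed on the table, carrying the mechanism. Origin: on the table top under the axle; y points away from the robot (within 0.25 rad), x to the robot's right, z up. The axle lies along stand y at x = 0, 128 mm above the table. The steel ratchet wheel (100 mm diameter, 15 teeth) is at y = -60 mm; the tray is beyond it, a plywood bin under its notch.
- handle (a point): Point on the axis of the crank handle: round wooden bar, 10 mm diameter, parallel to the axle, 85 mm from it, spanning stand y = -82 to -188 mm; the point is at y = -108 mm, beside the tab. At joint drum = q it is at stand x = 85 sin(0.238 - q), z = 128 + 85 cos(0.238 - q) mm: crank nearly upright at the start. The hub spring pulls it to stand -x (the robot's left) with 3 to 9 N.
- handle_end (a point): Point on the same handle's axis further out, at stand y = -160 mm, where the handle can be gripped from above clear of the tab. Both handle points move with the crank. With the fingers round the handle from above (tool kept upright) it can be led round its arc; it turns freely between the pads.
- tab (a point): Middle of the pawl's thumb tab: upright steel plate 5 mm thick (stand x), 28 mm high, spanning stand y = -82 to -118 mm (point at y = -108 mm), 45 mm beyond the handle in stand +x and as high; 53 mm over both. Pulled 9 mm to stand -x (2 to 12 N) it goes over centre, snaps on to 17 mm and stays. Parked, it blocks a finger on its +x side until that has moved to stand -y past its end.
- pawl (a joint): Pawl angle, rad: about 0 engaged in the wheel, 0.2 over centre, 0.42 snapped off and parked. While the drum's pull rests on the pawl its tip is hooked; it comes free when the handle is pushed a few mm to stand +x. One hand can do both: a finger on the handle's -x side, one on the tab's +x side, closed by 10 to 20 mm from contact with both; the first finger then holds the spring's pull.
- drum (a joint): Angle of drum, crank and tray, rad: about 0 when held by the pawl; grows as the drum runs back, to 0.8 at the end stop, where the spring keeps it; down to -0.3 when wound further forward (handle to stand +x). Let go with the pawl off, it flies back at many rad/s; below about 1 rad/s is a controlled easing.
- spout (a point): Middle of the notched corner of the aluminium tray, on its floor. The tray is a 150 mm square with 30 mm walls set cornerwise, its open corner (70 mm wide) 30 mm from the axle to stand -x, at y = +78 mm; it turns with the drum: sloping back by 0.1 rad at the start, 0.7 rad towards the notch at the end stop.
- bin_floor (a point): Centre of the inner floor of the open plywood bin, 17 mm above the table, 80 mm from the axle to stand -x; 130 x 160 mm inside (stand x, y), its rim 70 mm above this point. Axes as the stand's.
- ball1_center (a point): Centre of a plain wooden ball, 36 mm diameter, lying loose in the back corner of the tray at the start.
- ball2_center (a point): Centre of a plain wooden ball, 36 mm diameter, lying loose in the back corner of the tray at the start.
- ball3_center (a point): Centre of a plain wooden ball, 36 mm diameter, lying loose in the back corner of the tray at the start.
- peach_jar: Bystander: glass jar with lid, 60 mm diameter, 63 mm high, to the right of the stand; origin at the centre of its underside.
- cream_pot: Bystander: cream-coloured pot with domed lid, 66 mm diameter, 85 mm high, to the right of the stand; origin at the centre of its underside.
- bauble: Bystander: painted bauble standing in a card ring, 72 mm diameter, 100 mm high, to the left of the stand; origin at the centre of its underside. Other baubles hang from rails over the back of the table, from 0.65 m ahead of the robot base and 0.34 m above the table: keep the arm clear of them.
There are look-alikes about, which are no part of the job. Leave any turquoise look-alike of the part that bears ball3_center alone. Leave any pink look-alike of the part that bears ball2_center alone.

How it is judged:
On the way, in this order (a step that is already met when the one before it is completed fails the run):
1. the pawl is snapped off while the drum is still held up by the handle (value of joint pawl above 0.33 rad and value of joint drum below 0.2 rad), for 0.3 s.
2. the drum is eased back to its end stop (value of joint drum above 0.74 rad), for 0.2 s.
At the end, for the whole second after the job is handed in: The drum rests within 0.06 rad of its end stop with the pawl parked off the wheel, and all three balls lie in the wooden bin, below its rim (value of joint drum above 0.74 rad and value of joint pawl above 0.33 rad and x of ball1_center in the frame of bin_floor between -0.06 and 0.06 m and y of ball1_center in the frame of bin_floor between -0.076 and 0.076 m and z of each of ball1_center, ball2_center, ball3_center in the frame of bin_floor below 0.065 m and x of ball2_center in the frame of bin_floor between -0.06 and 0.06 m and y of ball2_center in the frame of bin_floor between -0.076 and 0.076 m and x of ball3_center in the frame of bin_floor between -0.06 and 0.06 m and y of ball3_center in the frame of bin_floor between -0.076 and 0.076 m); the robot touches nothing.
It fails at once if the drum flies back (faster than 2.5 rad/s) (velocity of joint drum above 2.5 rad/s).
It fails at once if the peach jar is pushed by more than 20 mm or tipped (distance of peach_jar from where it was at the start of the episode above 0.02 m or angle between peach_jar's own z axis and vertical above 0.35 rad).
It fails at once if the cream pot is pushed by more than 20 mm or tipped (distance of cream_pot from where it was at the start of the episode above 0.02 m or angle between cream_pot's own z axis and vertical above 0.35 rad).
It fails at once if the bauble is pushed by more than 20 mm or tipped (distance of bauble from where it was at the start of the episode above 0.02 m or angle between bauble's own z axis and vertical above 0.35 rad).
It also fails if it takes over 51 s, if anything falls off the work surface, if the arm or the gripper's body presses on something with over 40 N, if the wrist force passes 120 N, or if a joint passes its speed limit or range.

## Working session

There is one attempt and no reset: what is moved stays moved. The work goes in short steps, Python scripts to look and compute and a tool call to move; the robot and the scene stay as the last step left them, time stands still between calls to the robot, and variables do not carry over. Pictures are saved under pics/ and viewed, about 8 in all and at most 12, crops included, and the job is handed in when it is done.

Besides the shell and the picture viewer there is one more tool, called after "Request:" by a JSON object that holds its "fn" and its "kwargs". servo_tool: Moves the arm, as the interface text tells. Its arguments: {"type":"object","properties":{"moves":{"type":"array"},"newtons":{"type":"number"}},"required":["moves"]}

```bash
mkdir -p pics; ls; python3 - <<'E'
from station import telemetry, optics, job, spotter, ctrl
import cv2
print(telemetry.state()); print(ctrl.finger_overhang)
for c in("scene","top"):
    im=optics.camera(c); cv2.imwrite(f"pics/{c}0.png",im)
    for l in("handle","handle_end","tab","spout","bin_floor","stand","ball1_center","peach_jar","cream_pot","bauble"):
        print(c,l,[(r['score'],[round(v,3) for v in r['point']]) for r in spotter.landmark_of(l,c)[:4]])
E
```

```text
pics
{'clock': 0.0, 'joints': array([-1.14880970e+00,  1.16455846e-01,  1.44226745e+00, -2.52567019e-05,
        1.58400539e+00, -3.77750601e-02]), 'joint_velocities': array([ 2.47700929e-04,  3.15396340e-05, -1.32629920e-03,  9.15103119e-04,
       -3.57569745e-04,  8.89329403e-04]), 'joint_torque': array([ 3.66566688e-03, -7.21272254e+01, -6.22614455e+01,  7.80897774e-02,
        2.38032587e-02, -9.93249864e-05]), 'tcp_pos': array([ 0.29944018, -0.60472588,  0.22892414]), 'eef_rot': array([-3.14157499e+00,  1.13617481e-03, -1.11103495e+00]), 'ft_force': array([ 0.5374814 , -0.68429955,  0.69653713]), 'wrist_torque': array([ 0.02071892,  0.01105965, -0.02021098]), 'grip_width': 0.09294355214820559}
0.011
scene handle [(0.6, [0.503, 0.051, 0.208])]
scene handle_end [(0.66, [0.457, 0.053, 0.215])]
scene tab [(0.52, [0.498, -0.003, 0.217])]
scene spout [(0.62, [0.697, 0.051, 0.143])]
scene bin_floor [(0.6, [0.709, 0.105, 0.015]), (0.48, [0.505, 0.045, 0.211])]
scene stand [(0.56, [0.613, 0.042, 0.003]), (0.23, [0.717, -0.089, 0.154])]
scene ball1_center [(0.6, [0.659, -0.129, 0.146])]
scene peach_jar [(0.61, [0.501, 0.045, 0.209]), (0.59, [0.419, -0.134, -0.003]), (0.45, [0.61, 0.037, 0.002])]
scene cream_pot [(0.96, [0.528, -0.154, -0.0]), (0.64, [0.708, 0.103, 0.015]), (0.38, [0.666, 0.266, 0.003])]
scene bauble [(0.7, [0.666, 0.266, 0.002])]
top handle [(0.95, [0.504, 0.043, 0.205])]
top handle_end [(0.66, [0.456, 0.057, 0.211])]
top tab [(0.6, [0.492, -0.004, 0.217])]
top spout [(0.8, [0.698, 0.051, 0.141])]
top bin_floor [(0.7, [0.71, 0.1, 0.021])]
top stand [(0.97, [0.612, 0.039, 0.002])]
top ball1_center [(0.59, [0.655, -0.122, 0.148])]
top peach_jar [(0.72, [0.418, -0.13, 0.0])]
top cream_pot [(0.84, [0.525, -0.156, 0.002]), (0.71, [0.492, -0.008, 0.215])]
top bauble [(0.61, [0.501, 0.043, 0.206]), (0.56, [0.668, 0.269, 0.002])]
```

```bash
python3 - <<'E'
import cv2,numpy as np
a=[cv2.imread(f"pics/{c}0.png") for c in("scene","top")]
cv2.imwrite("pics/both.png",cv2.resize(np.vstack(a),(400,600)) if 0 else cv2.resize(np.hstack(a),(800,300)))
E
```

```text
(no output)
```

View pics/scene0.png

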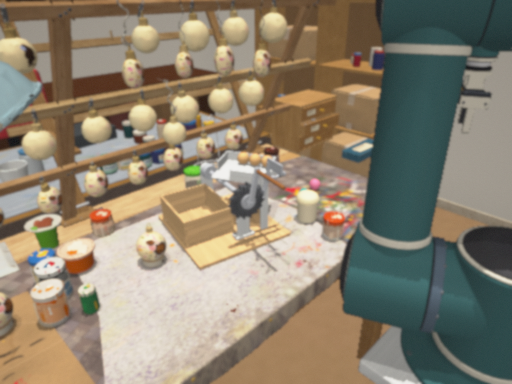

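View pics/top0.png

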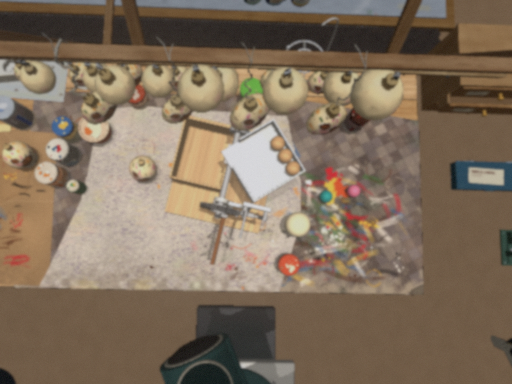

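The scene view shows the stand, with the ratchet wheel at about (245,200) and the bin at (197,215). The top view shows the handle at about (216,243), the tab near (263,212), and three plain balls in the tray at (277,142), (285,155) and (292,168). The turquoise and pink look-alikes are off to the right at (325,196) and (354,190).

```bash
cat > h.py <<'E'
import numpy as np
from scipy.optimize import least_squares
from scipy.spatial.transform import Rotation as Ro
from station import telemetry, optics, job, spotter, ctrl
s,c=85*np.sin(.238)/1e3,(128+85*np.cos(.238))/1e3
obs=[((0,0),(.6125,.0405)),((s,-.108),(.5035,.047)),((s,-.160),(.4565,.055)),((s+.045,-.108),(.495,-.0035)),
     ((-.030,.078),(.6975,.051)),((-.08,.078),(.7095,.1025))]
def w(p,P): # stand xy -> world xy
    a=p[2]; return np.array([p[0]+P[0]*np.sin(a)+P[1]*np.cos(a), p[1]-P[0]*np.cos(a)+P[1]*np.sin(a)])
fit=least_squares(lambda p:np.concatenate([w(p,P)-o for P,o in obs]),[.612,.04,-.2]); S=fit.x
def tool():
    st=telemetry.state(); return st,Ro.from_euler('xyz',st['eef_rot'])
def delta(P,z):
    """remaining move to stand xy P, height z, in tool axes (cm) and rotvec"""
    st,R=tool(); t=np.append(w(S,P),z); G=Ro.from_euler('xyz',[np.pi,0,S[2]-np.pi/2])
    return np.round(R.inv().apply(t-st['tcp_pos'])*100,2),np.round((R.inv()*G).as_rotvec(),3)
def here():
    st,R=tool(); d=st['tcp_pos'][:2]-S[:2]; a=S[2]
    return np.round(1e3*np.array([d[0]*np.sin(a)-d[1]*np.cos(a),d[0]*np.cos(a)+d[1]*np.sin(a),st['tcp_pos'][2]]),1)
E
python3 - <<'E'
from h import *
print(S,np.round(fit.fun*1e3,1)); print(w(S,(.041,-.108)),w(S,(.041,-.125)),c); print(delta((.041,-.125),.29),here())
E
```

```text
[ 0.61469823  0.03999299 -0.21891356] [ 2.2 -0.5  1.4 -3.1 -2.3  0.2  0.2  3.5 -0.1  1.3 -1.3 -1.4]
[0.50037183 0.02342577] [0.48377755 0.02711765] 0.21060397215457483
(array([-48.46, -44.56,  -6.03]), array([-0.   ,  0.   ,  0.679])) [ 697.9 -167.6  229.6]
```

Request:
{"fn": "servo_tool", "kwargs": {"moves": [0,0,-1.2,0,0,0.136,100,0,0,-1.2,0,0,0.136,100,0,0,-1.2,0,0,0.136,100,0,0,-1.2,0,0,0.136,100,0,0,-1.2,0,0,0.136,100,-4.7,-0.3,0,0,0,0,100,-4.7,-0.3,0,0,0,0,100,-4.7,-0.3,0,0,0,0,100,-4.7,-0.3,0,0,0,0,100,-4.7,-0.3,0,0,0,0,100,-4.7,-0.3,0,0,0,0,100,-4.7,-0.3,0,0,0,0,100]}}

```text
clock: 2.3
tcp_pos: [0.3919, -0.2866, 0.2898]
eef_rot: [-3.141, -0.0, -1.791]
ft_force: [-0.0, 0.2, -0.0]
grip_width: 0.0933
```

Request:
{"fn": "servo_tool", "kwargs": {"moves": [-4.7,-0.3,0,0,0,0,100,-4.7,-0.3,0,0,0,0,100,-4.7,-0.3,0,0,0,0,100,-4.7,-0.3,0,0,0,0,100,-4.7,-0.3,0,0,0,0,100,-4.7,-0.3,0,0,0,0,100,0,0,0,0,0,0,100,0,0,0,0,0,0,100]}}

```text
clock: 3.1
tcp_pos: [0.4711, -0.0164, 0.2896]
eef_rot: [3.141, -0.0, -1.789]
ft_force: [0.1, -0.4, 0.2]
grip_width: 0.0931
```

```bash
python3 - <<'E'
from h import *
import cv2
print(here(),delta((.041,-.125),.29),telemetry.state()['clock'],telemetry.state()['ft_force'])
st,R=tool(); im=optics.camera("wrist"); cv2.imwrite("pics/w1.png",im)
for l in("handle","handle_end","tab"):
    for r in spotter.landmark_of(l,"wrist")[:3]:
        p=np.array(r['point']);d=p[:2]-S[:2];a=S[2]
        print(l,r['score'],np.round(p,3),np.round([d[0]*np.sin(a)-d[1]*np.cos(a),d[0]*np.cos(a)+d[1]*np.sin(a)],4))
# projected predictions
ci=optics.camera_info("wrist");K=ci['camera_matrix'];H=ci['hand_eye']
for n,P in dict(h1=(s,-.085,c),h=(s,-.108,c),he=(s,-.16,c),h2=(s,-.188,c),tab=(s+.045,-.108,c+.014),t1=(s+.045,-.082,c+.014),t2=(s+.045,-.118,c+.014)).items():
    X=np.append(w(S,P[:2]),P[2]); t=R.inv().apply(X-st['tcp_pos']); q=H[:3,:3].T@(t-H[:3,3])
    r=np.hypot(q[0],q[1]);th=np.arctan2(r,q[2]); u=np.array([K[0,2],K[1,2]])+th*np.array([K[0,0]*q[0],K[1,1]*q[1]])/r
    print(n,u.round(0))
E
```

```text
[  86.2 -127.9  289.6] (array([-4.52, -0.3 , -0.04]), array([ 0.   , -0.   ,  0.001])) 3.1 [ 0.06689238 -0.40043094  0.20207998]
handle 0.69 [0.503 0.046 0.215] [ 0.0183 -0.1104]
handle_end 0.81 [0.455 0.051 0.208] [ 0.0238 -0.1585]
tab 0.67 [ 0.495 -0.005  0.214] [ 0.0698 -0.1069]
h1 [180. 151.]
h [182. 179.]
he [186. 236.]
h2 [189. 263.]
tab [234. 183.]
t1 [233. 149.]
t2 [234. 195.]
```

View pics/w1.png

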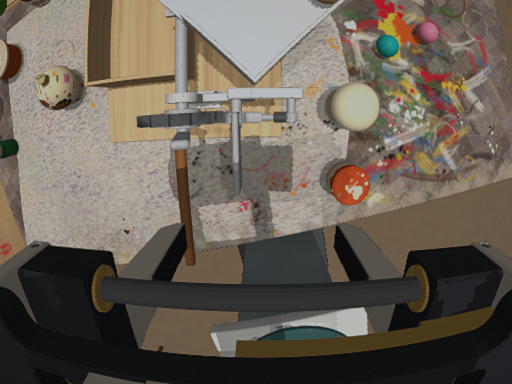

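The wrist view agrees with the fit: handle axis around (182,179), tab around (237,185), the latter maybe 2–3 mm further +x. I'll descend astride both.

Request:
{"fn": "servo_tool", "kwargs": {"moves": [-2.2,-1,0,0,0,0,100,-2.1,-1,0,0,0,0,100,0,0,0,0,0,0,100,0,0,2.5,0,0,0,100,0,0,2.5,0,0,0,100,0,0,2.5,0,0,0,100,0,0,1.2,0,0,0,100,0,0,0,0,0,0,68,0,0,0,0,0,0,68,0,0,0,0,0,0,68], "newtons": 40}}

```text
clock: 4.3
tcp_pos: [0.5004, 0.0202, 0.2041]
eef_rot: [-3.14, 0.0, -1.791]
ft_force: [-0.2, 0.6, 1.0]
grip_width: 0.0736
```

```bash
python3 - <<'E'
from h import *
import cv2
print(here(),telemetry.state()['clock'],telemetry.state()['ft_force'])
im=optics.camera("wrist"); cv2.imwrite("pics/w2.png",im)
E
```

```text
[  44.2 -107.3  204.1] 4.3 [-0.22658483  0.55404301  1.0430046 ]
```

View pics/w2.png

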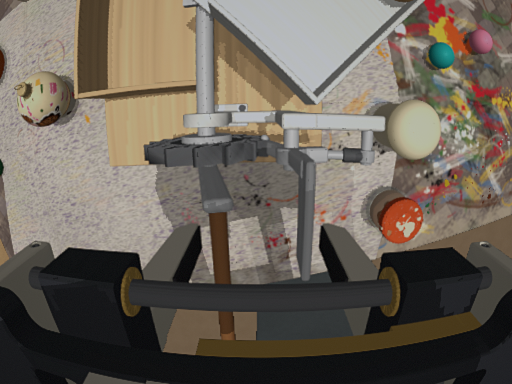

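The fingers stand either side: left pad tip near (200,232), handle edge near 213, tab's right face near 313, right pad near 323. Now I'll close gently.

Request:
{"fn": "servo_tool", "kwargs": {"moves": [0,0,0,0,0,0,60,0,0,0,0,0,0,60,0,0,0,0,0,0,57,0,0,0,0,0,0,57,0,0,0,0,0,0,54,0,0,0,0,0,0,54], "newtons": 40}}

```text
clock: 4.95
tcp_pos: [0.5001, 0.0205, 0.2028]
eef_rot: [-3.141, 0.0, -1.791]
ft_force: [1.9, 3.3, 0.9]
grip_width: 0.0508
```

Request:
{"fn": "servo_tool", "kwargs": {"moves": [0,0,0,0,0,0,50,0,0,0,0,0,0,50,0,0,0,0,0,0,46,0,0,0,0,0,0,46], "newtons": 40}}

```text
clock: 5.35
tcp_pos: [0.5001, 0.021, 0.2021]
eef_rot: [3.141, 0.001, -1.791]
ft_force: [6.2, 6.9, -4.7]
grip_width: 0.0429
```

```bash
python3 - <<'E'
from h import *
import cv2
st=telemetry.state();print(here(),st['clock'],st['ft_force'],st['grip_width'],w(S,(1,0))-S[:2])
im=optics.camera("wrist"); cv2.imwrite("pics/w3.png",im)
for l in("handle_end","tab"):
    for r in spotter.landmark_of(l,"wrist")[:3]:
        p=np.array(r['point']);d=p[:2]-S[:2];a=S[2]
        print(l,r['score'],np.round(p,3),np.round([d[0]*np.sin(a)-d[1]*np.cos(a),d[0]*np.cos(a)+d[1]*np.sin(a)],4))
E
```

```text
[  43.4 -107.7  202.1] 5.35 [ 6.21517126  6.8785663  -4.67934279] 0.04290434305393665 [-0.21716924 -0.97613397]
handle_end 0.68 [0.454 0.046 0.208] [ 0.0293 -0.1586]
handle_end 0.21 [0.496 0.004 0.21 ] [ 0.0611 -0.1078]
tab 0.7 [0.495 0.002 0.212] [ 0.0627 -0.1085]
```

View pics/w3.png

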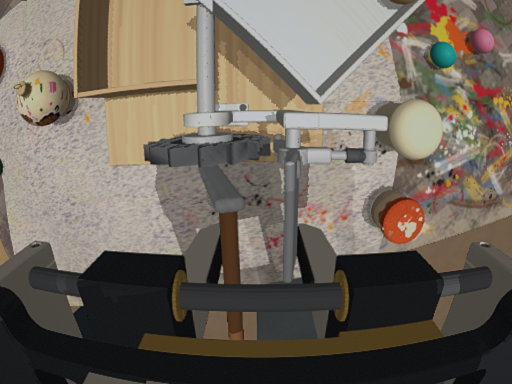

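The wrist view shows both in contact: handle at about (231,240), pushed roughly 7 mm; tab at about (290,220), about 5 mm in. I'll continue closing, biased toward -x.

Request:
{"fn": "servo_tool", "kwargs": {"moves": [-0.2,0,0,0,0,0,42,-0.2,0,0,0,0,0,42,-0.1,0,0,0,0,0,38,0,0,0,0,0,0,38,0,0,0,0,0,0,36,0,0,0,0,0,0,36,0,0,0,0,0,0,36], "newtons": 40}}

```text
clock: 6.2
tcp_pos: [0.5008, 0.0239, 0.2021]
eef_rot: [3.141, -0.003, -1.792]
ft_force: [0.5, -10.9, -2.4]
grip_width: 0.0344
```

```bash
python3 - <<'E'
from h import *
import cv2
st=telemetry.state();print(here(),st['clock'],st['ft_force'],st['grip_width'])
im=optics.camera("wrist"); cv2.imwrite("pics/w4.png",im)
for l in("handle_end","tab"):
    for r in spotter.landmark_of(l,"wrist")[:3]:
        p=np.array(r['point']);d=p[:2]-S[:2];a=S[2]
        print(l,r['score'],np.round(p,3),np.round([d[0]*np.sin(a)-d[1]*np.cos(a),d[0]*np.cos(a)+d[1]*np.sin(a)],4))
E
```

```text
[  40.5 -107.7  202.1] 6.2 [  0.5493295  -10.92334133  -2.44412022] 0.034411185829034206
handle_end 0.61 [0.454 0.046 0.208] [ 0.0293 -0.1576]
tab 0.56 [0.497 0.011 0.208] [ 0.0538 -0.109 ]
```

View pics/w4.png

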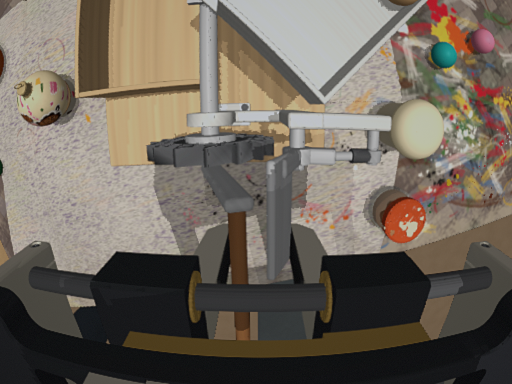

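The tab now leans over at about (283,215), some 16 mm in, and the +x net force suggests it is against its parked stop. I'll open slightly to see whether it stays.

Request:
{"fn": "servo_tool", "kwargs": {"moves": [0,0,0,0,0,0,40,0,0,0,0,0,0,43,0,0,0,0,0,0,46,0.2,0,0,0,0,0,46,0,0,0,0,0,0,46,0,0,0,0,0,0,46], "newtons": 40}}

```text
clock: 6.95
tcp_pos: [0.5007, 0.024, 0.2028]
eef_rot: [-3.141, 0.001, -1.79]
ft_force: [2.9, 5.7, 1.0]
grip_width: 0.0427
```

```bash
python3 - <<'E'
from h import *
import cv2
st=telemetry.state();print(here(),st['clock'],st['ft_force'],st['grip_width'])
im=optics.camera("wrist"); cv2.imwrite("pics/w5.png",im)
for l in("handle_end","tab"):
    for r in spotter.landmark_of(l,"wrist")[:3]:
        p=np.array(r['point']);d=p[:2]-S[:2];a=S[2]
        print(l,r['score'],np.round(p,3),np.round([d[0]*np.sin(a)-d[1]*np.cos(a),d[0]*np.cos(a)+d[1]*np.sin(a)],4))
E
```

```text
[  40.3 -107.8  202.8] 6.95 [2.86563639 5.69389304 0.99214836] 0.042700501719854456
handle_end 0.76 [0.452 0.05  0.211] [ 0.0255 -0.1607]
tab 0.58 [0.501 0.01  0.211] [ 0.0537 -0.1049]
```

View pics/w5.png

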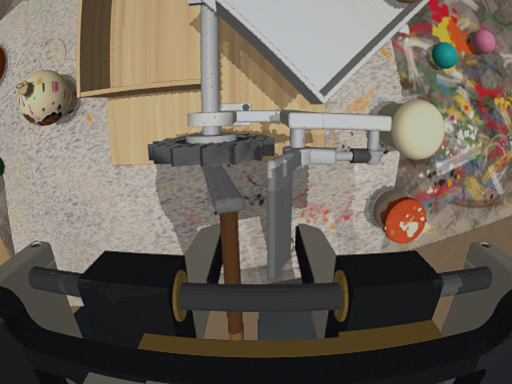

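The tab stays parked (around (283,215)) with a gap to the right finger at 305. The left finger holds the spring's ~6 N. Now I'll slide outward along the handle past the tab.

Request:
{"fn": "servo_tool", "kwargs": {"moves": [0,0.5,0,0,0,0,46,0,0.7,0,0,0,0,46,0,0.7,0,0,0,0,46,0,0.7,0,0,0,0,46,0,0.7,0,0,0,0,46,0,0.7,0,0,0,0,46,0,0.5,0,0,0,0,46,0,0,0,0,0,0,46]}}

```text
clock: 7.9
tcp_pos: [0.4565, 0.034, 0.2028]
eef_rot: [-3.141, 0.002, -1.79]
ft_force: [0.1, 7.0, 0.1]
grip_width: 0.043
```

```bash
python3 - <<'E'
from h import *
import cv2
st=telemetry.state();print(here(),st['clock'],st['ft_force'],st['grip_width'])
im=optics.camera("wrist"); cv2.imwrite("pics/w6.png",im)
for l in("handle_end","handle","tab"):
    for r in spotter.landmark_of(l,"wrist")[:3]:
        p=np.array(r['point']);d=p[:2]-S[:2];a=S[2]
        print(l,r['score'],np.round(p,3),np.round([d[0]*np.sin(a)-d[1]*np.cos(a),d[0]*np.cos(a)+d[1]*np.sin(a)],4))
E
```

```text
[  40.2 -153.2  202.8] 7.9 [0.10725526 7.00281401 0.12907799] 0.0430066522983357
handle_end 0.87 [0.454 0.051 0.209] [ 0.0241 -0.1597]
handle 0.85 [0.503 0.042 0.211] [ 0.0222 -0.1096]
tab 0.97 [0.501 0.011 0.21 ] [ 0.0535 -0.105 ]
```

View pics/w6.png

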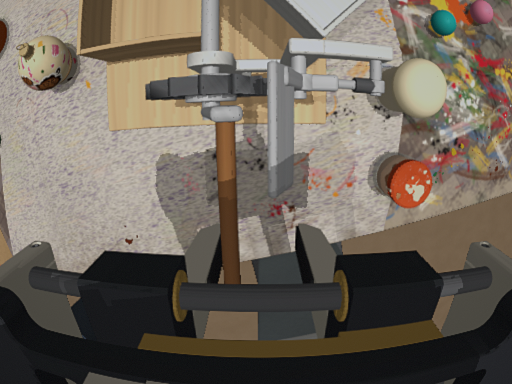

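The fingers are past the tab's end (tab end at row 195, pads at row 230+). I'll close round the handle while moving the tool to -x so the handle stays put.

Request:
{"fn": "servo_tool", "kwargs": {"moves": [-0.25,0,0,0,0,0,40,-0.25,0,0,0,0,0,34,-0.25,0,0,0,0,0,28,-0.25,0,0,0,0,0,22,-0.25,0,0,0,0,0,16,-0.25,0,0,0,0,0,10,0,0,0,0,0,0,6,0,0,0,0,0,0,6,0,0,0,0,0,0,6], "newtons": 15}}

```text
clock: 9.0
tcp_pos: [0.4598, 0.0487, 0.2025]
eef_rot: [3.141, 0.002, -1.79]
ft_force: [-1.3, 8.3, -0.2]
grip_width: 0.0095
```

```bash
python3 - <<'E'
from h import *
st=telemetry.state();print(here(),st['clock'],st['ft_force'],st['grip_width'])
x0=here()[0]; q0=.238-np.arcsin(x0/85)
print('q0',q0); px,pz=x0,85*np.cos(.238-q0)
for q in np.linspace(q0,.84,41)[1:]:
    x,z=85*np.sin(.238-q),85*np.cos(.238-q); print(round(q,3),"%.2f %.2f"%((x-px)/10,-(z-pz)/10),end=' | '); px,pz=x,z
E
```

```text
[  25.1 -153.1  202.5] 9.0 [-1.29017951  8.34603204 -0.1958529 ] 0.009477637200805512
q0 -0.06176334962194363
-0.039 -0.18 -0.05 | -0.017 -0.18 -0.05 | 0.006 -0.19 -0.05 | 0.028 -0.19 -0.04 | 0.051 -0.19 -0.04 | 0.074 -0.19 -0.03 | 0.096 -0.19 -0.03 | 0.119 -0.19 -0.02 | 0.141 -0.19 -0.02 | 0.164 -0.19 -0.02 | 0.186 -0.19 -0.01 | 0.209 -0.19 -0.01 | 0.231 -0.19 -0.00 | 0.254 -0.19 0.00 | 0.276 -0.19 0.01 | 0.299 -0.19 0.01 | 0.321 -0.19 0.01 | 0.344 -0.19 0.02 | 0.367 -0.19 0.02 | 0.389 -0.19 0.03 | 0.412 -0.19 0.03 | 0.434 -0.19 0.04 | 0.457 -0.19 0.04 | 0.479 -0.19 0.04 | 0.502 -0.19 0.05 | 0.524 -0.18 0.05 | 0.547 -0.18 0.06 | 0.569 -0.18 0.06 | 0.592 -0.18 0.06 | 0.615 -0.18 0.07 | 0.637 -0.18 0.07 | 0.66 -0.18 0.08 | 0.682 -0.17 0.08 | 0.705 -0.17 0.08 | 0.727 -0.17 0.09 | 0.75 -0.17 0.09 | 0.772 -0.17 0.10 | 0.795 -0.16 0.10 | 0.817 -0.16 0.10 | 0.84 -0.16 0.11 |
```

Gripped (9.5 mm). Easing round the arc at about 0.22 rad/s.

Request:
{"fn": "servo_tool", "kwargs": {"moves": [-0.18,0,-0.05,0,0,0,6,-0.18,0,-0.05,0,0,0,6,-0.19,0,-0.05,0,0,0,6,-0.19,0,-0.04,0,0,0,6,-0.19,0,-0.04,0,0,0,6,-0.19,0,-0.03,0,0,0,6,-0.19,0,-0.03,0,0,0,6,-0.19,0,-0.02,0,0,0,6,-0.19,0,-0.02,0,0,0,6,-0.19,0,-0.02,0,0,0,6,-0.19,0,-0.01,0,0,0,6,-0.19,0,-0.01,0,0,0,6]}}

```text
clock: 10.2
tcp_pos: [0.4646, 0.0704, 0.2057]
eef_rot: [3.14, 0.001, -1.791]
ft_force: [-0.3, 5.4, -3.5]
grip_width: 0.0093
```

Request:
{"fn": "servo_tool", "kwargs": {"moves": [-0.19,0,0,0,0,0,6,-0.19,0,0,0,0,0,6,-0.19,0,0.01,0,0,0,6,-0.19,0,0.01,0,0,0,6,-0.19,0,0.01,0,0,0,6,-0.19,0,0.02,0,0,0,6,-0.19,0,0.02,0,0,0,6,-0.19,0,0.03,0,0,0,6,-0.19,0,0.03,0,0,0,6,-0.19,0,0.04,0,0,0,6,-0.19,0,0.04,0,0,0,6,-0.19,0,0.04,0,0,0,6]}}

```text
clock: 11.4
tcp_pos: [0.4696, 0.0924, 0.2034]
eef_rot: [3.14, -0.0, -1.791]
ft_force: [-2.7, 5.0, -5.8]
grip_width: 0.0098
```

```bash
python3 - <<'E'
from h import *
st=telemetry.state();h=here();print(h,st['clock'],st['ft_force'],st['grip_width'],'q',.238-np.arcsin(h[0]/85))
E
```

```text
[ -19.7 -153.   203.4] 11.4 [-2.70383341  5.00629426 -5.79564108] 0.00984970725932723 q 0.47189139242288797
```

Request:
{"fn": "servo_tool", "kwargs": {"moves": [-0.19,0,0.05,0,0,0,6,-0.18,0,0.05,0,0,0,6,-0.18,0,0.06,0,0,0,6,-0.18,0,0.06,0,0,0,6,-0.18,0,0.06,0,0,0,6,-0.18,0,0.07,0,0,0,6,-0.18,0,0.07,0,0,0,6,-0.18,0,0.08,0,0,0,6,-0.17,0,0.08,0,0,0,6,-0.17,0,0.08,0,0,0,6,-0.17,0,0.09,0,0,0,6,0,0,0,0,0,0,6]}}

```text
clock: 12.6
tcp_pos: [0.474, 0.1115, 0.1961]
eef_rot: [3.141, -0.0, -1.791]
ft_force: [-2.6, 4.3, -6.0]
grip_width: 0.0094
```

Request:
{"fn": "servo_tool", "kwargs": {"moves": [-0.17,0,0.09,0,0,0,6,-0.17,0,0.1,0,0,0,6,-0.16,0,0.1,0,0,0,6,0,0,0,0,0,0,6,0,0,0,0,0,0,6]}}

```text
clock: 13.1
tcp_pos: [0.4749, 0.1149, 0.1941]
eef_rot: [3.141, -0.003, -1.792]
ft_force: [-11.6, -10.1, 6.4]
grip_width: 0.0094
```

```bash
python3 - <<'E'
from h import *
import cv2
st=telemetry.state();h=here();print(h,st['clock'],st['ft_force'],st['grip_width'],'q',.238-np.arcsin(h[0]/85))
for c in("top","scene"):
    im=optics.camera(c); cv2.imwrite(f"pics/{c}1.png",im)
    for l in("ball1_center","tab","handle"):
        for r in spotter.search_frame(l,c)[:5] if l[0]=='b' else spotter.landmark_of(l,c)[:2]:
            p=np.array(r['point']);d=p[:2]-S[:2];a=S[2]
            print(c,l,r['score'],np.round([d[0]*np.sin(a)-d[1]*np.cos(a),d[0]*np.cos(a)+d[1]*np.sin(a),p[2]],3))
a=cv2.resize(cv2.imread("pics/top1.png")[90:290,130:330],(400,400)); b=cv2.resize(cv2.imread("pics/scene1.png")[120:320,120:320],(400,400))
cv2.imwrite("pics/c1.png",np.hstack([a,b]))
E
```

```text
[ -42.7 -152.7  194.1] 13.1 [-11.64648224 -10.09968018   6.44040274] 0.009373912216007196 q 0.7643178556804954
top ball1_center 0.56 [-0.038  0.068  0.051]
top tab 0.77 [ 0.055 -0.106  0.214]
scene tab 0.5 [ 0.053 -0.106  0.212]
scene handle 0.88 [-0.047 -0.11   0.196]
```

View pics/c1.png

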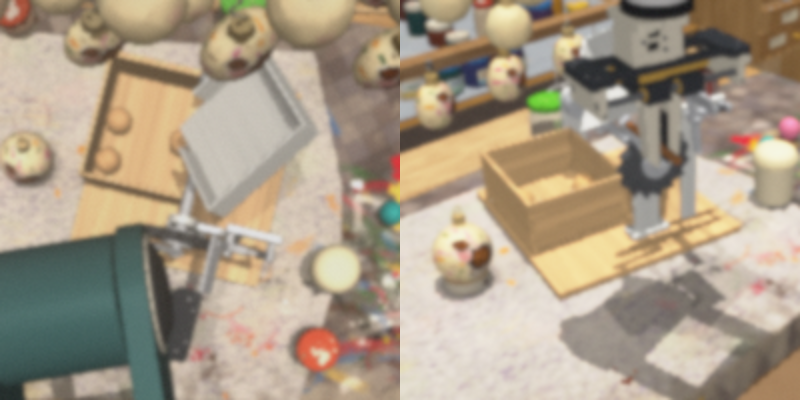

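The end stop is reached: the wrist force has reversed and q is about 0.78. Two balls lie in the bin at crop positions (118,120) and (105,158), and the third at (178,140), partly under the spout. I'll release and retreat upward, then back toward the start.

Request:
{"fn": "servo_tool", "kwargs": {"moves": [0.1,0,-0.05,0,0,0,6,0,0,0,0,0,0,15,0,0,0,0,0,0,25,0,0,0,0,0,0,30,0,0,0,0,0,0,30,0,0,-1.5,0,0,0,30,0,0,-2.5,0,0,0,30,0,0,-3,0,0,0,30,0,0,-3,0,0,0,30,3,3,0,0,0,0,30,4,3,0,0,0,0,30,4,0,0,0,0,0,30]}}

```text
clock: 14.7
tcp_pos: [0.3902, 0.0209, 0.2958]
eef_rot: [-3.139, 0.001, -1.789]
ft_force: [2.0, -0.8, -0.2]
grip_width: 0.028
```

Request:
{"fn": "servo_tool", "kwargs": {"moves": [4.5,0,0,0,0,0,30,4.5,0,0,0,0,0,30,4.5,0,0,0,0,0,30,4.5,0,0,0,0,0,30,4.5,0,0,0,0,0,30,4.5,0,0,0,0,0,30,4.5,0,0,0,0,0,30,4.5,0,0,0,0,0,30,0,0,0,0,0,0,30,0,0,0,0,0,0,30,0,0,0,0,0,0,30]}}

```text
clock: 15.8
tcp_pos: [0.3141, -0.3298, 0.2947]
eef_rot: [-3.141, -0.0, -1.791]
ft_force: [-1.2, -1.1, 0.1]
grip_width: 0.0278
```

```bash
python3 - <<'E'
from h import *
import cv2
st=telemetry.state();h=here();print(h,st['clock'],st['ft_force'],st['grip_width'])
for c in("top","scene"):
    im=optics.camera(c); cv2.imwrite(f"pics/{c}2.png",im)
    for l in("ball1_center","tab","handle","peach_jar","cream_pot","bauble"):
        for r in spotter.search_frame(l,c)[:5] if l[:3]=='bal' else spotter.landmark_of(l,c)[:2]:
            p=np.array(r['point']);d=p[:2]-S[:2];a=S[2]
            print(c,l,r['score'],np.round(p,3),np.round([d[0]*np.sin(a)-d[1]*np.cos(a),d[0]*np.cos(a)+d[1]*np.sin(a),p[2]],3))
a=cv2.resize(cv2.imread("pics/top2.png")[90:290,130:330],(400,400)); b=cv2.resize(cv2.imread("pics/scene2.png")[120:320,120:320],(400,400))
cv2.imwrite("pics/c2.png",np.hstack([a,b]))
E
```

```text
[ 426.2 -213.1  294.7] 15.8 [-1.24788888 -1.13835944  0.09127449] 0.027818812990923515
top tab 0.64 [0.495 0.012 0.213] [ 0.054 -0.11   0.213]
top tab 0.44 [0.702 0.055 0.115] [-0.033  0.082  0.115]
top handle 0.4 [0.71  0.104 0.019] [-0.083  0.079  0.019]
top handle 0.33 [0.721 0.141 0.034] [-0.122  0.082  0.034]
top peach_jar 0.86 [ 0.418 -0.131  0.   ] [ 0.21  -0.155  0.   ]
top cream_pot 0.81 [ 0.526 -0.154  0.003] [ 0.209 -0.045  0.003]
top cream_pot 0.68 [0.691 0.06  0.037] [-0.037  0.07   0.037]
top bauble 0.82 [0.668 0.266 0.002] [-0.232  0.003  0.002]
scene ball1_center 0.56 [0.691 0.065 0.044] [-0.041  0.069  0.044]
scene tab 0.71 [0.498 0.014 0.213] [ 0.05  -0.108  0.213]
scene handle 0.68 [0.519 0.109 0.201] [-0.046 -0.109  0.201]
scene handle 0.49 [0.609 0.04  0.002] [ 0.001 -0.006  0.002]
scene peach_jar 0.65 [0.698 0.057 0.034] [-0.034  0.077  0.034]
scene peach_jar 0.56 [ 0.416 -0.135 -0.004] [ 0.214 -0.156 -0.004]
scene cream_pot 0.83 [ 0.524 -0.152 -0.002] [ 0.207 -0.047 -0.002]
scene bauble 0.56 [0.666 0.267 0.001] [-0.233  0.001  0.001]
```

View pics/c2.png

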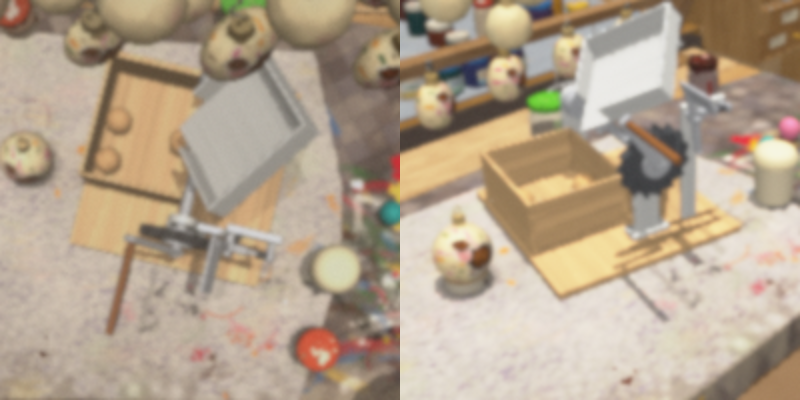

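The top crop shows balls at (118,120) and (105,158), and one at the spout edge, (178,140). The tray is empty and tipped, the handle rests at stand x = -46 mm (the end stop), and the tab is parked. Handing in.

```bash
python3 -c "
from station import job; print(job.finish_job())"
```

```text
the job is handed in; nothing more can be done
None
```

The tray is emptied and I handed the job in at about 16.5 s on the robot clock; no verdict comes back.

**What I did:** I put one finger on the handle and one on the tab and squeezed until the pawl snapped over. I then slid out along the handle past the parked tab and gripped it. From there I eased the crank round at about 0.2 rad/s until the wrist force reversed at the end stop, then let go and backed away.

**Last checks after letting go:**
- **Pawl:** the tab stayed parked, about 15 mm to -x of where it started.
- **Drum:** the handle rests at stand x of about -46 mm, which is a drum angle of roughly 0.8 rad. It did not move when released.
- **Balls:** the top picture shows the tray empty with two balls in the bin and a third partly hidden under the tipped tray. The networks place that third one at about (+0.04, -0.01) m from the bin centre, with visible-surface heights 27–34 mm above the bin floor (limit 65 mm).
- **Bystanders:** the jar, cream pot and bauble were found within a few mm of where they started.

**Weak or conflicting readings:**
- The networks located only the ball under the tray. I counted the other two by eye.
- A few low-score network hits disagreed, for example naming the ball as a jar or pot. I disregarded them because the picture and the geometry contradicted them.

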